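# Swap the bent forceps in the instrument drawer

## Robot

A 7-joint arm with a two-finger parallel gripper is mounted at the origin on a cart in front of the work surface, level with it; the furniture and walls round the work are solid. World frame = base frame: x ahead of the robot, y to its left, z up, the work surface at z = 0. Lengths are in m, angles in rad, forces in N, time in s.
With the tool pointing down it reaches from about 0.4 to 0.925 m from the base axis. Payload 4.1 kg.
Tool frame: the origin (TCP) lies where the fingers leave the gripper's body, on its centre line; the fingertips stand 73 mm ahead of it and the grasp point (between the pads) lies 54 mm ahead of it; z points along the fingers, y is the line along which they close (so a half turn about z gives the same grasp; the last joint's range is limited). The gripper opens to 85 mm and grips with 20 to 120 N. Pads are 22 mm wide; open, the fingers measure 114 mm over their backs; the gripper's body (76 mm by 85 mm) begins 54 mm behind the grasp point. The pads swing forward as they close: fully open they stand 13 mm farther back than shut.
Start: joints at [-1.433, 0.398, 0.045, 1.537, -0.019, 1.207, -0.051], TCP at [0.152, 0.632, 0.304] pointing down, gripper open.
Joint ranges: [-2.82, 2.82], [-0.49, 2.23], [-1.37, 1.46], [0, 2.46], [-1.36, 4.5], [0.23, 2], [-2.94, 2.94]. Speed limits (rad/s): [2.57, 2.57, 3.14, 3.14, 3.14, 3.14, 3.14].

## Interface

Orientations are given as a 3x3 rotation matrix whose columns are the frame's x, y, z axes.
In Python, from station import manip gives the robot as it stands.
- The arm moves only by the tool pendant, called after "Request:" as name(argument=value, ...) on one line, values as JSON. Schema: {"type":"object","properties":{"plan":{"type":"object","properties":{"moves":{"type":"array","items":{"type":"array","items":{"type":"number"},"minItems":6,"maxItems":6},"minItems":1,"maxItems":12}},"additionalProperties":false,"required":["moves"]},"finger_gap":{"type":"number"},"force":{"type":"number"},"only":{"type":"string"},"quiet":{"type":"boolean"},"lines":{"type":"string"}},"required":["plan"],"additionalProperties":false}. plan is an object whose key "moves" holds a list of rows, 1 to 12 of them, each of 6 numbers: dx, dy, dz in m, then a rotation vector rx, ry, rz in rad; each row shifts and turns the commanded pose from where the row before left it, along the tool's axes as they then stand; what a row does not reach is not made up. A row lasts 1/8 s, in which the tool goes at most 0.0625 m and 0.188 rad, less where a joint would pass 70% of its speed; a pose out of reach is approached as far as the arm can. finger_gap is the finger opening in m, set as the call begins (left out keeps the last). The fingers move at their own pace and stop on an object; force is the grip in N (left out, the last holds). Time passes only in rows, so rows that do not move let the fingers close. The tool returns the time, the measured TCP pose, the force, the opening and the grip force at its end. only (a regular expression) keeps the lines of the reply that match it, lines (a string "A,B") keeps lines A to B, and quiet returns only ok. Input that does not fit is refused with a message, and nothing moves.
- manip.get_obs(): the state, without advancing time (a new reading comes with each control period).
- manip.capture(name): name is "side" or "top"; returns a dict with "color" (420x560x3 uint8, blue, green, red), "K" (3x3 intrinsics, pixels), "world_from_camera" (4x4, takes a point from camera to world coordinates). Camera axes: x right, y up, looking along -z (the intrinsics and any distortion apply to the point x, -y, -z); pixel columns grow to the right and rows downward; lengths in m; the calibration is good to about 2 mm. A picture is of the moment at which its call begins. There is no depth.
- manip.job_done(): hands the job in; it is judged then, once.
The state is a dict: "clock": time; "q": joint angles; "joint_vel": joint speeds; "joint_efforts": joint torques, N m; "eef_pos": TCP position; "ee_rot": TCP orientation; "force": force on the tool from outside, world axes, zero at the start; "torque": the same for the moment, N m; "width": finger opening in m; "grasp_force": force on a finger pad.
Only numpy, scipy, OpenCV 4.12 (cv2) and the standard library are available. Lean on these libraries where they do the work, as an engineer would, in place of code of your own. Each camera call takes 0.05 s, during which the arm holds its last target. There are 200 camera calls.

## Task

One of the three forceps in the top drawer of the white instrument cabinet on the desk has bent tips. Pull the drawer open, put the bent forceps in the steel kidney dish, lay the sound spare forceps from the desk flat in the lane it left empty, and push the drawer fully shut without slamming it. The two sound forceps stay in their lanes, and the beaker, dropper bottle and timer stay where they are.

Things in the scene. Friction and masses are not known exactly. Their poses are not given: they have to be found in the camera images.
- top_drawer (a joint): Upper of two grey drawers of a white bench-top cabinet (190 mm deep, 244 wide, 120 high, heavy, fixed on the desk). Value in m: 0 shut, grows as it is pulled out, 0.180 at the stop (past 0.15 the lanes lie clear in front of the cabinet); may start up to 10 mm ajar. Slides at about 2 N, a little more when fast; stays where it is left..
- handle (a point): Centre of the top drawer's handle: a round steel bar 10 mm thick, 90 mm long, level, 40 mm in front of the drawer's face, 26 mm below the cabinet's top (94 mm above the desk). Its x axis points into the cabinet (pull along -x), y along the bar to the left, z up; moves with the drawer.
- lane_left (a point): Centre of the floor of the drawer's left lane (72 mm above the desk, 135 mm behind the handle bar). Three lanes lie side by side, each about 71 mm wide and 160 mm long, parted by dividers 2 mm thick and 8 mm high; the drawer's walls rise 27 mm above its floor. Axes as the handle's, x along the lane to the back; moves with the drawer.
- lane_mid (a point): The same for the middle lane, 73 mm to the right of lane_left.
- lane_right (a point): The same for the right lane, 73 mm to the right of lane_mid.
- bent: Steel dressing forceps with bent tips, on its side in one of the lanes: the front third is bent about 33 degrees sideways. 10 mm high, about 35 g, stiff; 17 mm across where it is gripped, within 15 mm of its origin. Origin on its underside, 65 mm from the closed end; x from the closed end toward the bend, y to the side its tips are bent to, z up.
- sound_a: Sound straight steel forceps in another lane: 130 mm long, 17 mm across the middle, 10 mm high. Its origin is on its underside, 65 mm from either end; x runs along it from the closed end to the tips, z up.
- sound_b: Sound straight steel forceps in the third lane, the same as sound_a. Its origin is on its underside, 65 mm from either end; x runs along it from the closed end to the tips, z up.
- spare: Sound straight steel forceps lying loose on the desk, on the robot's side of the dish, the same as sound_a: gripped across its middle, 17 mm wide. Its origin is on its underside, 65 mm from either end; x runs along it from the closed end to the tips, z up.
- dish: Empty steel kidney dish on the desk, 95 x 183 mm, 32 mm high, 0.15 kg, loose. Origin at the centre of its underside; y along its length, z up. Its floor, about 5 mm thick, is flat from x = -5 to 34 mm and about 130 mm long; the walls slope up from it to the rim.
- beaker: Small glass beaker, 54 mm wide, 69 mm high, in front of the centrifuge; a bystander. Origin at the centre of its underside.
- dropper: Brown dropper bottle, 33 mm wide, 102 mm high, a bystander near the beaker. Origin at the centre of its underside.
- timer: Red and white wind-up timer, 61 mm wide, 46 mm high, a bystander near the beaker. Origin at the centre of its underside.

How it is judged:
By the outcome, as a careful person would: the job done as asked, in the order asked, and still so for the second after the job is handed in, with the robot touching nothing.
It also fails if it takes over 72 s, if anything falls off the work surface, if the arm or the gripper's body presses on something with over 40 N, if the wrist force passes 120 N, or if a joint passes its speed limit or range.

## Working session

There is one attempt and no reset: what is moved stays moved. The work goes in short steps, Python scripts to look and compute and a tool call to move; the robot and the scene stay as the last step left them, time stands still between calls to the robot, and variables do not carry over. Pictures are saved under pics/ and viewed, at most 10 in all, crops included, and the job is handed in when it is done.

```bash
ls; mkdir -p pics
```

Run:
```python
from station import manip
import cv2,numpy as np
for n in("side","top"):
    c=manip.capture(n);cv2.imwrite(f"pics/{n}0.png",c["color"]);np.savez(f"{n}0.npz",**c)
    print(n,c["K"].round(1).tolist(),c["world_from_camera"].round(3).tolist(),[k for k in c])
o=manip.get_obs();print(o["clock"],o["eef_pos"],o["ee_rot"].round(3) if hasattr(o["ee_rot"],'round') else o["ee_rot"])
```

```text
pics
station.py
side [[403.3, 0.0, 274.8], [0.0, 403.3, 208.8], [0.0, 0.0, 1.0]] [[0.848, 0.355, -0.393, 0.221], [-0.53, 0.58, -0.619, -0.365], [0.009, 0.733, 0.68, 0.732], [0.0, 0.0, 0.0, 1.0]] ['color', 'K', 'world_from_camera']
top [[528.1, 0.0, 285.8], [0.0, 528.1, 214.5], [0.0, 0.0, 1.0]] [[0.012, 0.998, -0.064, 0.476], [-1.0, 0.012, 0.002, 0.196], [0.003, 0.064, 0.998, 1.377], [0.0, 0.0, 0.0, 1.0]] ['color', 'K', 'world_from_camera']
0.1 [0.15233985 0.63144004 0.30298204] [[-0.972  0.234 -0.   ]
 [ 0.234  0.972 -0.002]
 [-0.    -0.002 -1.   ]]
```

View pics/top0.png

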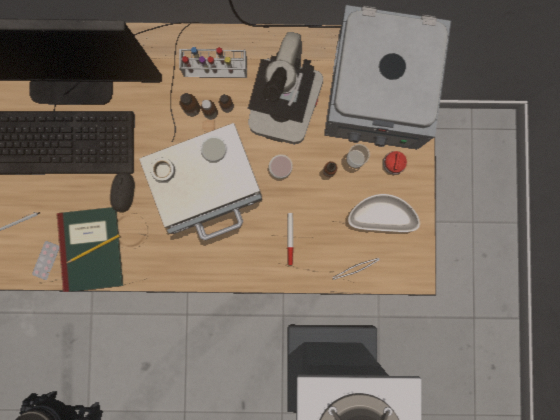

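View pics/side0.png

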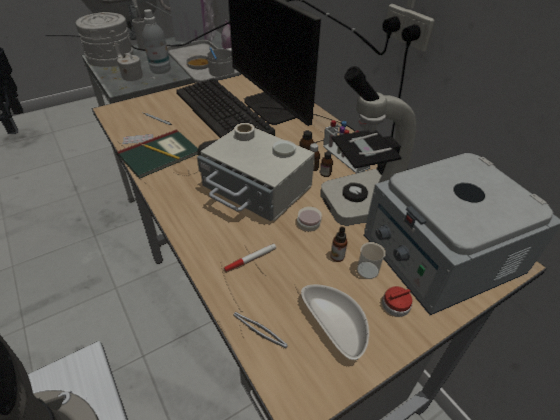

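The top view shows the cabinet at about (200,180), its handle at (219,227), the spare at (355,268) and the dish at (384,214). The side view shows the drawer nearly shut, with its handle at (228,190). I'll take a zoomed crop and mask-based measurements next.

Create h.py:
```python
import numpy as np,cv2
from station import manip
def ray(c,px):
    M=np.array(c["world_from_camera"]);K=np.array(c["K"]);d=np.linalg.inv(K)@[px[0],px[1],1.]
    return M[:3,3],M[:3,:3]@(d*[1,-1,-1])
def onz(c,px,z):
    o,d=ray(c,px);return o+d*(z-o[2])/d[2]
def two(c1,p1,c2,p2):
    o1,d1=ray(c1,p1);o2,d2=ray(c2,p2)
    s=np.linalg.lstsq(np.c_[d1,-d2],o2-o1,rcond=None)[0]
    a=o1+d1*s[0];b=o2+d2*s[1];return (a+b)/2,np.linalg.norm(a-b)
def proj(c,p):
    M=np.array(c["world_from_camera"]);q=M[:3,:3].T@(np.asarray(p)-M[:3,3]);q=np.array(c["K"])@(q*[1,-1,-1]);return q[:2]/q[2]
def cap(n):return manip.capture(n)
def crop(c,name,u0,v0,u1,v1,f):
    cv2.imwrite("pics/"+name,cv2.resize(c["color"][v0:v1,u0:u1],None,fx=f,fy=f,interpolation=cv2.INTER_CUBIC))
def totool(o,v): return np.array(o["ee_rot"]).T@np.asarray(v)
```

Run:
```python
from h import *
t=dict(np.load("top0.npz"));s=dict(np.load("side0.npz"))
crop(t,"c1.png",135,120,431,290,2.7)
for n,c,(u0,v0,u1,v1) in(("spare_t",t,(325,252,385,284)),("spare_s",s,(228,308,292,352)),("dish_t",t,(340,185,425,240)),("dish_s",s,(290,275,380,365))):
    im=cv2.cvtColor(c["color"],cv2.COLOR_BGR2HSV)[v0:v1,u0:u1]
    m=(im[...,1]<60).astype(np.uint8)
    cs=cv2.findContours(m,0,2)[0];k=max(cs,key=lambda q:cv2.boundingRect(q)[2]);r=cv2.minAreaRect(k+np.array([u0,v0]))
    print(n,r,cv2.contourArea(k))
    if n=="spare_t":
        b=cv2.boxPoints(r);print([onz(c,p,.007).round(3) for p in b])
    if n=="dish_t":
        b=cv2.boxPoints(r);print([onz(c,p,.032).round(3) for p in b])
    if n=="spare_s":
        b=cv2.boxPoints(r);print([onz(c,p,.007).round(3) for p in b])
```

```text
spare_t ((355.689697265625, 268.2759094238281), (7.090548992156982, 50.15906524658203), 66.80140686035156) 219.0
[array([0.41 , 0.074, 0.007]), array([ 0.462, -0.045,  0.007]), array([ 0.445, -0.053,  0.007]), array([0.393, 0.066, 0.007])]
spare_s ((260.38458251953125, 329.4230651855469), (62.126426696777344, 10.261953353881836), 33.690067291259766) 422.0
[array([0.393, 0.066, 0.007]), array([0.412, 0.077, 0.007]), array([ 0.461, -0.044,  0.007]), array([ 0.442, -0.053,  0.007])]
dish_t ((383.5, 212.5), (37.0, 71.0), 90.0) 2033.5
[array([0.618, 0.034, 0.032]), array([ 0.62 , -0.148,  0.032]), array([ 0.525, -0.147,  0.032]), array([0.523, 0.034, 0.032])]
dish_s ((340.060791015625, 315.8851318359375), (90.0919189453125, 43.94160079956055), 54.462318420410156) 3017.5
```

View pics/c1.png

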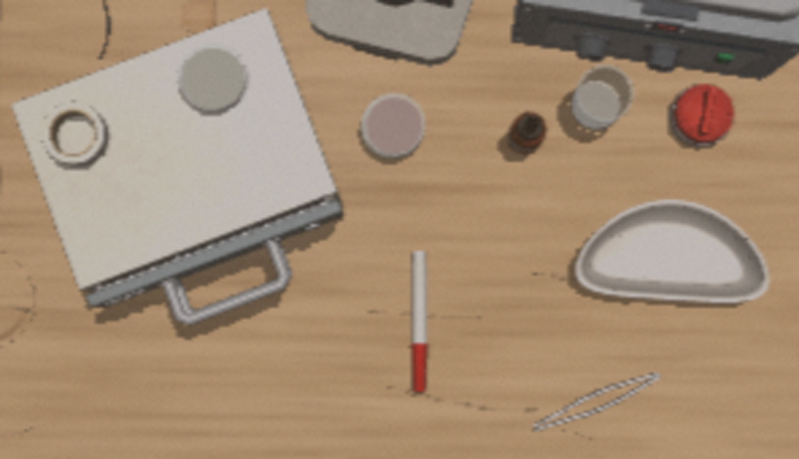

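The crop shows the bar between about (185,320) and (287,283), the cabinet-top corners at (12,104), (267,10), (337,192) and (83,290), and the dish with its straight side toward the robot.

Run:
```python
from h import *
t=dict(np.load("top0.npz"));s=dict(np.load("side0.npz"))
f=lambda u,v,z:onz(t,(135+u/2.7,120+v/2.7),z).round(4)
C=[f(*p,.12) for p in((12,104),(267,10),(337,192),(83,290))];print(C)
w=np.array([C[0]-C[1],C[3]-C[2]]);print("yaw from width",np.degrees(np.arctan2(-w[:,0],w[:,1])),np.linalg.norm(w,axis=1))
d=np.array([C[0]-C[3],C[1]-C[2]]);print("yaw depth",np.degrees(np.arctan2(d[:,1],d[:,0])),np.linalg.norm(d,axis=1))
a,b=f(185,318,.094),f(287,281,.094);print("bar",a,b,(a+b)/2,np.linalg.norm(a-b),np.degrees(np.arctan2(-(a-b)[0],(a-b)[1])))
crop(s,"c2.png",190,120,320,220,6)
for p in [a,b,(a+b)/2]+C: print(((proj(s,p)-[190,120])*6).round(1))
```

```text
[array([0.6879, 0.5459, 0.12  ]), array([0.7754, 0.3208, 0.12  ]), array([0.6128, 0.2559, 0.12  ]), array([0.5233, 0.4785, 0.12  ])]
yaw from width [21.24190678 21.90340651] [0.2415083  0.23991876]
yaw depth [22.26799667 21.75886914] [0.17786489 0.17507361]
bar [0.5001 0.3921 0.094 ] [0.5345 0.301  0.094 ] [0.5173  0.34655 0.094  ] 0.09737848838424225 20.68688871938432
[103.9 363.8]
[279.3 457.9]
[189.7 409.9]
[319.   21.9]
[742.3 199. ]
[505.2 404.4]
[ 61.9 193.7]
```

View pics/c2.png

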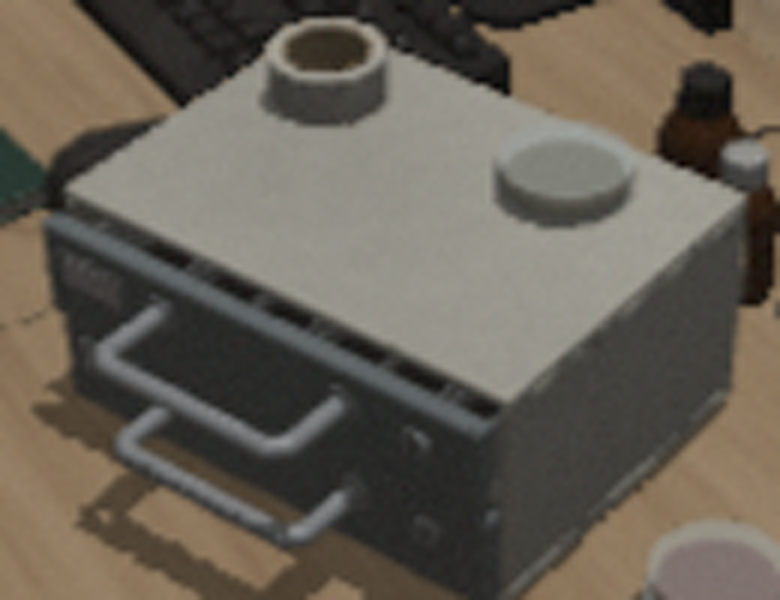

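Pulling direction is about 21.8° in yaw, and the drawer is slightly ajar. First I turn the tool so its y points into the cabinet, then travel above the bar.

Request:
pendant(plan={"moves": [[0,0,0,0,0,0.159],[0,0,0,0,0,0.159],[0,0,0,0,0,0.159],[0,0,0,0,0,0.159],[0,0,0,0,0,0.159],[0,0,0,0,0,0.159]]}, finger_gap=0.032, force=40)

```text
clock: 0.85
eef_pos: [0.1523, 0.6316, 0.3033]
ee_rot: [[-0.366, 0.931, -0.0], [0.931, 0.366, -0.001], [-0.001, -0.001, -1.0]]
force: [0.3, -0.9, -0.2]
width: 0.0317
grasp_force: 0.0
```

Request:
pendant(plan={"moves": [[-0.04,0.0233,0,0,0,0],[-0.04,0.0233,0,0,0,0],[-0.04,0.0233,0,0,0,0],[-0.04,0.0233,0,0,0,0],[-0.04,0.0233,0,0,0,0],[-0.04,0.0233,0,0,0,0],[-0.04,0.0233,0,0,0,0],[-0.04,0.0233,0,0,0,0],[-0.04,0.0233,0,0,0,0],[-0.04,0.0233,0,0,0,0],[0,0,0,0,0,0]]})

```text
clock: 2.22
eef_pos: [0.5205, 0.3422, 0.3037]
ee_rot: [[-0.363, 0.932, 0.002], [0.932, 0.363, -0.003], [-0.003, 0.001, -1.0]]
force: [-0.1, -0.6, -0.0]
width: 0.0321
grasp_force: 0.0
```

Create rel.py:
```python
import sys
from h import *
o=manip.get_obs();R=np.array(o["ee_rot"]);p=np.array(o["eef_pos"])
print("clock",o["clock"],"pos",p.round(4),"yaw_y",np.degrees(np.arctan2(R[1,1],R[0,1])).round(2),"z",R[:,2].round(3),"w",o["width"],"q",np.round(o["q"],2))
if len(sys.argv)>3:print("tool delta",(R.T@(np.array([float(a) for a in sys.argv[1:4]])-p)).round(4))
```

```bash
python3 rel.py .5173 .3466 .148
```

```text
clock 2.225 pos [0.5205 0.3422 0.3037] yaw_y 21.3 z [ 0.002 -0.003 -1.   ] w 0.032112775686934485 q [-0.96  0.37  0.41  1.61 -0.15  1.19 -0.15]
tool delta [ 0.0058 -0.0015  0.1556]
```

Request:
pendant(plan={"moves": [[0.0015,-0.0005,0.03,0,0,-0.008],[0.0015,-0.0005,0.03,0,0,0],[0.0015,-0.0005,0.03,0,0,0],[0.0015,0,0.03,0,0,0],[0,0,0.02,0,0,0],[0,0,0.015,0,0,0],[0,0,0,0,0,0]]})

```text
clock: 3.1
eef_pos: [0.513, 0.3518, 0.148]
ee_rot: [[-0.379, 0.926, -0.001], [0.926, 0.379, -0.001], [-0.0, -0.002, -1.0]]
force: [0.5, 1.1, 0.7]
width: 0.0325
grasp_force: 0.0
```

Request:
pendant(plan={"moves": [[0,0,0,0,0,0],[0,0,0,0,0,0],[0,0,0,0,0,0],[0,0,0,0,0,0]]}, finger_gap=0.004, force=40)

```text
clock: 3.6
eef_pos: [0.5145, 0.3523, 0.1501]
ee_rot: [[-0.378, 0.926, 0.002], [0.926, 0.378, 0.002], [0.001, 0.003, -1.0]]
force: [1.1, 0.4, 5.5]
width: 0.0089
grasp_force: 39.3
```

```bash
python3 rel.py
```

```text
clock 3.6 pos [0.5145 0.3523 0.1501] yaw_y 22.21 z [ 0.002  0.002 -1.   ] w 0.008924933477312807 q [-0.93  0.53  0.35  1.76 -0.23  0.89 -0.09]
```

Bar gripped, so I pull.

Request:
pendant(plan={"moves": [[0,-0.01,0,0,0,0],[0,-0.015,0,0,0,0],[0,-0.015,0,0,0,0],[0,-0.015,0,0,0,0],[0,-0.015,0,0,0,0],[0,-0.015,0,0,0,0],[0,-0.015,0,0,0,0],[0,-0.015,0,0,0,0],[0,-0.015,0,0,0,0],[0,-0.015,0,0,0,0],[0,-0.015,0,0,0,0],[0,-0.005,0,0,0,0]]})

```text
clock: 5.1
eef_pos: [0.3599, 0.2907, 0.15]
ee_rot: [[-0.38, 0.925, 0.001], [0.925, 0.38, 0.004], [0.003, 0.002, -1.0]]
force: [1.2, 4.4, 6.3]
width: 0.0085
grasp_force: 40.1
```

Request:
pendant(plan={"moves": [[0,0,0,0,0,0],[0,0,0,0,0,0],[0,0,0,0,0,0]]})

```text
clock: 5.48
eef_pos: [0.3595, 0.2906, 0.15]
ee_rot: [[-0.379, 0.925, -0.001], [0.925, 0.379, 0.003], [0.003, -0.0, -1.0]]
force: [-1.6, 1.8, 12.4]
width: 0.0086
grasp_force: 40.6
```

```bash
python3 rel.py
```

```text
clock 5.475 pos [0.3595 0.2906 0.15  ] yaw_y 22.29 z [-0.001  0.003 -1.   ] w 0.00862173892576711 q [-1.09  0.27  0.37  2.14 -0.15  0.75 -0.24]
```

Request:
pendant(plan={"moves": [[0,0,0,0,0,0],[0,0,0,0,0,0],[0,0,-0.02,0,0,0],[0,0,-0.03,0,0,0],[0,0,-0.03,0,0,0],[0,0,-0.03,0,0,0],[0,0,-0.03,0,0,0]]}, finger_gap=0.034)

```text
clock: 6.35
eef_pos: [0.3601, 0.2885, 0.289]
ee_rot: [[-0.378, 0.926, -0.002], [0.926, 0.378, -0.002], [-0.001, -0.002, -1.0]]
force: [-0.6, 0.7, 1.0]
width: 0.0343
grasp_force: 0.0
```

Request:
pendant(plan={"moves": [[-0.045,-0.008,0,0,0,0],[-0.045,-0.008,0,0,0,0],[-0.045,-0.008,0,0,0,0],[-0.045,-0.008,0,0,0,0],[-0.045,-0.008,0,0,0,0],[-0.045,-0.008,0,0,0,0],[0,0,0,0,0,0]]})

```text
clock: 7.22
eef_pos: [0.4179, 0.0177, 0.2883]
ee_rot: [[-0.372, 0.928, -0.002], [0.928, 0.372, -0.001], [-0.0, -0.002, -1.0]]
force: [0.9, 0.5, -0.6]
width: 0.0343
grasp_force: 0.0
```

Run:
```python
from h import *
t=cap("top");s=cap("side");np.savez("top1.npz",**t);np.savez("side1.npz",**s)
crop(t,"c3.png",155,160,275,280,4.9)
crop(s,"c4.png",150,120,310,240,5)
```

```text
(no output)
```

View pics/c3.png

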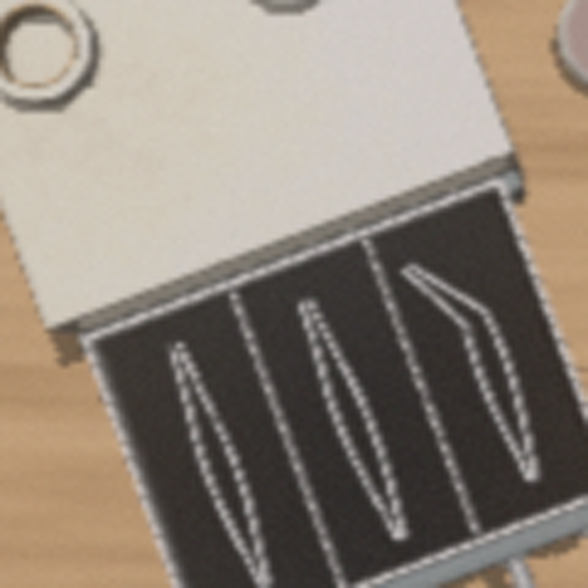

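View pics/c4.png

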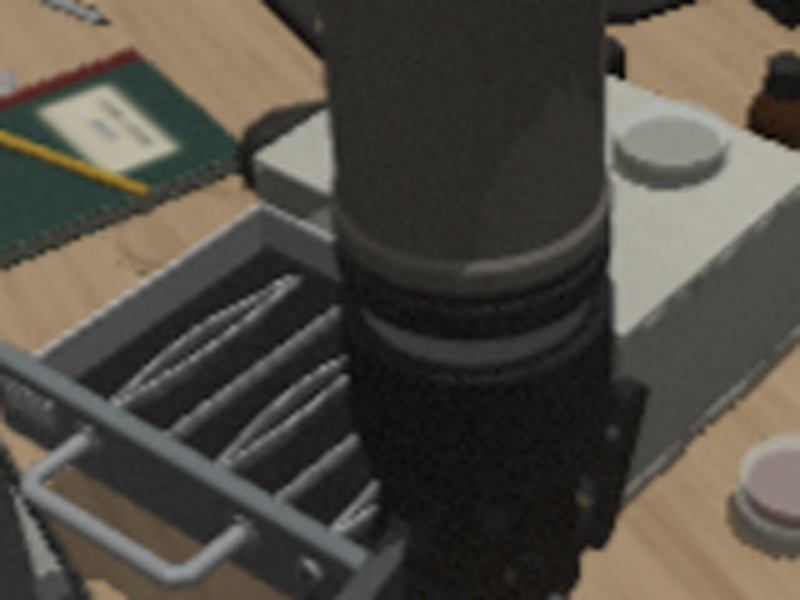

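The view shows the bent forceps in the right lane: closed end at about (532,478), bend near (478,322), tip at (410,268). The two sound forceps are in the left and middle lanes.

Run:
```python
from h import *
t=dict(np.load("top1.npz"))
g=lambda u,v,z:onz(t,(155+u/4.9,160+v/4.9),z)
m=(t["color"].max(2)>95).astype(np.uint8)
# bent: bright pixels inside right lane polygon (crop px)
P=np.array([[385,255],[495,225],[560,470],[545,500],[490,510]])/4.9+[155,160]
M=np.zeros_like(m);cv2.fillPoly(M,[P.round().astype(int)],1)
ys,xs=np.nonzero(m&M);pts=np.array([onz(t,(x,y),.079) for x,y in zip(xs,ys)])[:,:2]
e=np.array([np.cos(np.radians(21.8)),np.sin(np.radians(21.8))]);n=np.array([-e[1],e[0]])
x=pts@e;y=pts@n;x0=x.min();print("n",len(x),"len",x.max()-x0)
for a in np.arange(0,.13,.01):
    k=(x-x0>=a)&(x-x0<a+.01)
    if k.any():print(round(a,2),y[k].min().round(4),y[k].max().round(4))
k=(x-x0<.085);b=[]
for a in np.arange(0.0,.085,.005):
    kk=(x-x0>=a)&(x-x0<a+.005)
    if kk.any(): b.append((a+.0025,(y[kk].min()+y[kk].max())/2))
b=np.array(b);c=np.polyfit(b[:,0],b[:,1],1);print("slope deg",np.degrees(np.arctan(c[0])))
L=.065;print("origin",(x0+L)*e+np.polyval(c,L)*n, "hand",g(491,360,.079))
# divider slope
a,b=g(235,295,.08),g(340,583,.08);print("lane yaw",np.degrees(np.arctan2(*(a-b)[1::-1])))
a,b=g(366,240,.08),g(477,530,.08);print("lane yaw",np.degrees(np.arctan2(*(a-b)[1::-1])),a,b)
```

```bash
python3 rel.py
```

```text
n 195 len 0.12166866448677205
0.0 0.0552 0.0646
0.01 0.0539 0.0657
0.02 0.0527 0.0668
0.03 0.0515 0.0679
0.04 0.0503 0.0675
0.05 0.0499 0.0686
0.06 0.0496 0.0683
0.07 0.0498 0.0679
0.08 0.0503 0.0673
0.09 0.0555 0.0738
0.1 0.062 0.0781
0.11 0.0708 0.0823
0.12 0.0783 0.0837
slope deg -1.2743429256807728
origin [0.51535999 0.26956979] hand [0.51248774 0.26763736 0.079     ]
lane yaw 21.173836174360925
lane yaw 21.89558066793305 [0.57200904 0.33131207 0.08      ] [0.42757778 0.27326402 0.08      ]
clock 7.325 pos [0.4178 0.0214 0.2883] yaw_y 22.19 z [-0.002  0.    -1.   ] w 0.03410370225395378 q [-0.86 -0.03  0.7   2.09  0.02  1.08  0.22]
```

Request:
pendant(plan={"moves": [[0.0322,0.0305,0,0,0,0],[0.0322,0.0305,0,0,0,0],[0.0322,0.0305,0,0,0,0],[0.0322,0.0305,0,0,0,0],[0.0322,0.0305,0,0,0,0],[0.0322,0.0305,0,0,0,0]]}, finger_gap=0.035, force=40)

```text
clock: 8.07
eef_pos: [0.5138, 0.2727, 0.2879]
ee_rot: [[-0.382, 0.924, -0.002], [0.924, 0.382, -0.0], [0.001, -0.002, -1.0]]
force: [1.3, -1.3, 0.3]
width: 0.0351
grasp_force: 0.0
```

Request:
pendant(plan={"moves": [[0,0,0,0,0,0.16],[0,0,0,0,0,0.16],[0,0,0,0,0,0.16],[0,0,0,0,0,0.16],[0,0,0,0,0,0.16],[0,0,0,0,0,0.16],[0,0,0,0,0,0.16],[0,0,0,0,0,0.16],[0,0,0,0,0,0.16],[0,0,0,0,0,0.16],[0,0,0,0,0,0]]})

```text
clock: 9.45
eef_pos: [0.5135, 0.2711, 0.2879]
ee_rot: [[0.935, 0.356, -0.002], [0.356, -0.935, -0.001], [-0.002, 0.0, -1.0]]
force: [0.2, -0.0, -1.0]
width: 0.0353
grasp_force: 0.0
```

```bash
python3 rel.py .5147 .269 .148
```

```text
clock 9.45 pos [0.5135 0.2711 0.2879] yaw_y -69.17 z [-0.002 -0.001 -1.   ] w 0.035268640944360684 q [-1.24  0.41  0.89  1.74 -0.35  1.16 -1.45]
tool delta [0.0006 0.0024 0.1399]
```

Request:
pendant(plan={"moves": [[0,0.0012,0.03,0,0,0],[0.0006,0.0012,0.03,0,0,0],[0,0,0.03,0,0,0],[0,0,0.025,0,0,0],[0,0,0.015,0,0,0],[0,0,0.01,0,0,0],[0,0,0,0,0,0]]})

```text
clock: 10.32
eef_pos: [0.5161, 0.2675, 0.1487]
ee_rot: [[0.936, 0.352, -0.0], [0.352, -0.936, -0.0], [-0.001, -0.0, -1.0]]
force: [0.2, -0.5, -0.3]
width: 0.0352
grasp_force: 0.0
```

Request:
pendant(plan={"moves": [[0,0,0,0,0,0],[0,0,0,0,0,0],[0,0,0,0,0,0],[0,0,0,0,0,0]]}, finger_gap=0.005, force=40)

```text
clock: 10.82
eef_pos: [0.517, 0.2676, 0.1499]
ee_rot: [[0.936, 0.351, 0.002], [0.351, -0.936, 0.001], [0.002, -0.001, -1.0]]
force: [-1.1, -0.8, 5.5]
width: 0.0155
grasp_force: 39.6
```

Request:
pendant(plan={"moves": [[0,0,-0.01,0,0,0],[0,0,-0.02,0,0,0],[0,0,-0.03,0,0,0],[0,0,-0.04,0,0,0],[0,0,-0.03,0,0,0],[0,0,0,0,0,0]]})

```text
clock: 11.58
eef_pos: [0.5177, 0.2675, 0.2824]
ee_rot: [[0.936, 0.351, 0.005], [0.351, -0.936, 0.004], [0.006, -0.002, -1.0]]
force: [-1.3, -0.7, -0.7]
width: 0.0161
grasp_force: 39.0
```

```bash
python3 rel.py .561 -.057 .2
```

```text
clock 11.575 pos [0.5177 0.2675 0.2824] yaw_y -69.45 z [ 0.005  0.004 -1.   ] w 0.016087698585730253 q [-1.23  0.42  0.89  1.75 -0.36  1.14 -1.44]
tool delta [-0.0739  0.3192  0.0814]
```

Request:
pendant(plan={"moves": [[-0.0106,0.0456,0,0,0,0],[-0.0106,0.0456,0,0,0,0],[-0.0106,0.0456,0,0,0,0],[-0.0106,0.0456,0,0,0,0],[-0.0106,0.0456,0,0,0,0],[-0.0106,0.0456,0,0,0,0],[-0.0106,0.0456,0,0,0,0]]})

```text
clock: 12.45
eef_pos: [0.5584, -0.0588, 0.2784]
ee_rot: [[0.936, 0.351, -0.001], [0.351, -0.936, 0.0], [-0.001, -0.001, -1.0]]
force: [0.3, 1.5, -0.4]
width: 0.016
grasp_force: 39.0
```

Request:
pendant(plan={"moves": [[0,0,0,0,0,-0.148],[0,0,0,0,0,-0.148],[0,0,0,0,0,-0.148],[0,0,0,0,0,-0.148],[0,0,0,0,0,-0.148],[0,0,0,0,0,-0.148],[0,0,0,0,0,-0.148],[0,0,0,0,0,0]]})

```text
clock: 13.45
eef_pos: [0.5583, -0.0576, 0.2784]
ee_rot: [[0.177, 0.984, -0.001], [0.984, -0.177, 0.0], [0.0, -0.001, -1.0]]
force: [-0.1, 0.1, -0.4]
width: 0.0158
grasp_force: 39.1
```

```bash
python3 rel.py .561 -.057 .091
```

```text
clock 13.45 pos [ 0.5583 -0.0576  0.2784] yaw_y -10.19 z [-0.001  0.    -1.   ] w 0.015838019662149073 q [-0.54  0.33  0.7   1.8  -0.23  1.11  0.07]
tool delta [0.001  0.0028 0.1874]
```

Request:
pendant(plan={"moves": [[0.001,0.0028,0.03,0,0,0],[0,0,0.04,0,0,0],[0,0,0.04,0,0,0],[0,0,0.035,0,0,0],[0,0,0.025,0,0,0],[0,0,0.015,0,0,0],[0,0,0,0,0,0],[0,0,0,0,0,0]]})

```text
clock: 14.45
eef_pos: [0.5624, -0.0572, 0.0947]
ee_rot: [[0.176, 0.984, 0.001], [0.984, -0.176, -0.0], [0.0, 0.001, -1.0]]
force: [0.0, 1.0, 0.3]
width: 0.0163
grasp_force: 40.0
```

Request:
pendant(plan={"moves": [[0,0,0,0,0,0],[0,0,0,0,0,0],[0,0,0,0,0,0]]}, finger_gap=0.025)

```text
clock: 14.82
eef_pos: [0.562, -0.057, 0.0942]
ee_rot: [[0.175, 0.985, 0.001], [0.985, -0.175, 0.0], [0.0, 0.001, -1.0]]
force: [0.3, 0.2, -0.0]
width: 0.0249
grasp_force: 0.0
```

Request:
pendant(plan={"moves": [[0,0,-0.02,0,0,0],[0,0,-0.03,0,0,0],[0,0,-0.04,0,0,0],[0,0,-0.04,0,0,0],[0,0,0,0,0,0]]})

```text
clock: 15.45
eef_pos: [0.564, -0.0578, 0.2285]
ee_rot: [[0.176, 0.984, 0.009], [0.984, -0.176, 0.001], [0.002, 0.008, -1.0]]
force: [0.1, 0.6, -1.1]
width: 0.0248
grasp_force: 0.0
```

```bash
python3 rel.py .4275 .0105 .1
```

```text
clock 15.45 pos [ 0.564  -0.0578  0.2285] yaw_y -10.11 z [ 0.009  0.001 -1.   ] w 0.02477477958176445 q [-0.51  0.39  0.69  1.84 -0.29  1.    0.12]
tool delta [ 0.043  -0.1475  0.1274]
```

Request:
pendant(plan={"moves": [[0.0108,-0.0369,0,0,0,0],[0.0108,-0.0369,0,0,0,0],[0.0108,-0.0369,0,0,0,0],[0.0108,-0.0369,0,0,0,0],[0,0,0,0,0,-0.147],[0,0,0,0,0,-0.147],[0,0,0,0,0,-0.147],[0,0,0,0,0,-0.147],[0,0,0,0,0,0]]}, finger_gap=0.04)

```text
clock: 16.58
eef_pos: [0.4236, 0.0111, 0.2238]
ee_rot: [[-0.399, 0.917, -0.001], [0.917, 0.399, 0.0], [0.0, -0.001, -1.0]]
force: [-0.3, -0.6, 0.1]
width: 0.0403
grasp_force: 0.0
```

```bash
python3 rel.py .4275 .0105 .077
```

Run:
```python
from h import *
t=cap("top");np.savez("top2.npz",**t);crop(t,"c5.png",320,180,440,280,6)
```

```text
clock 16.575 pos [0.4236 0.0111 0.2238] yaw_y 23.49 z [-0.001  0.    -1.   ] w 0.040318294488018755 q [-0.76  0.09  0.67  2.15 -0.07  0.92  0.36]
tool delta [-0.0022  0.0034  0.1468]
```

View pics/c5.png

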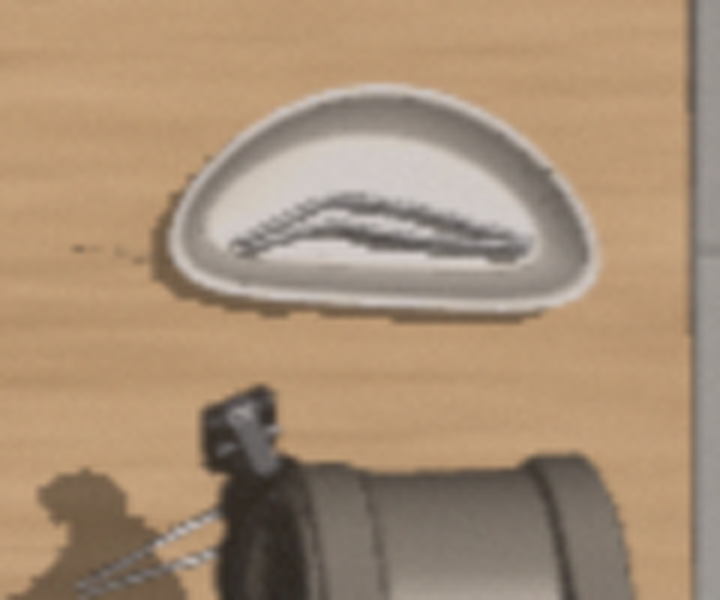

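The bent forceps lies flat on the dish floor, from (235,245) to (525,250). Next comes the spare.

Request:
pendant(plan={"moves": [[-0.0022,0.0034,0.03,0,0,0],[0,0,0.03,0,0,0],[0,0,0.03,0,0,0],[0,0,0.027,0,0,0],[0,0,0.018,0,0,0],[0,0,0.01,0,0,0],[0,0,0,0,0,0]]})

```text
clock: 17.5
eef_pos: [0.4278, 0.0106, 0.0786]
ee_rot: [[-0.4, 0.917, -0.001], [0.917, 0.4, -0.0], [0.0, -0.001, -1.0]]
force: [-0.6, 0.1, -0.3]
width: 0.0402
grasp_force: 0.0
```

Request:
pendant(plan={"moves": [[0,0,0,0,0,0],[0,0,0,0,0,0],[0,0,0,0,0,0],[0,0,0,0,0,0]]}, finger_gap=0.005, force=40)

```text
clock: 18.0
eef_pos: [0.4287, 0.0107, 0.0797]
ee_rot: [[-0.4, 0.916, 0.001], [0.916, 0.4, 0.001], [0.0, 0.002, -1.0]]
force: [-1.1, -0.6, 6.3]
width: 0.0153
grasp_force: 39.3
```

Request:
pendant(plan={"moves": [[0,0,-0.01,0,0,0],[0,0,-0.03,0,0,0],[0,0,-0.045,0,0,0],[0,0,-0.05,0,0,0],[0,0,-0.045,0,0,0],[0,0,-0.03,0,0,0],[0,0,0,0,0,0]]})

```text
clock: 18.88
eef_pos: [0.4293, 0.0107, 0.2913]
ee_rot: [[-0.401, 0.916, 0.006], [0.916, 0.401, 0.003], [0.001, 0.006, -1.0]]
force: [0.1, 0.4, -1.3]
width: 0.0155
grasp_force: 39.1
```

```bash
python3 rel.py .5163 .2683 .28
```

```text
clock 18.875 pos [0.4293 0.0107 0.2913] yaw_y 23.62 z [ 0.006  0.003 -1.   ] w 0.015481712713752501 q [-0.84 -0.01  0.72  2.06  0.    1.08  0.29]
tool delta [0.2011 0.1829 0.0126]
```

Request:
pendant(plan={"moves": [[0.0338,0.0301,0,0,0,0],[0.0338,0.0301,0,0,0,0],[0.0338,0.0301,0,0,0,0],[0.0338,0.0301,0,0,0,0],[0.0338,0.0301,0,0,0,0],[0.0338,0.0301,0,0,0,0]]})

```text
clock: 19.62
eef_pos: [0.512, 0.2697, 0.2874]
ee_rot: [[-0.4, 0.916, -0.002], [0.916, 0.4, -0.002], [-0.001, -0.003, -1.0]]
force: [0.6, 0.2, -0.3]
width: 0.0155
grasp_force: 39.1
```

Request:
pendant(plan={"moves": [[0,0,0,0,0,0.16],[0,0,0,0,0,0.16],[0,0,0,0,0,0.16],[0,0,0,0,0,0.16],[0,0,0,0,0,0.16],[0,0,0,0,0,0.16],[0,0,0,0,0,0.16],[0,0,0,0,0,0.16],[0,0,0,0,0,0.16],[0,0,0,0,0,0.16],[0,0,0,0,0,0]]})

```text
clock: 21.0
eef_pos: [0.5117, 0.2685, 0.2876]
ee_rot: [[0.927, 0.375, -0.002], [0.375, -0.927, -0.002], [-0.002, 0.001, -1.0]]
force: [-0.6, 0.1, -0.2]
width: 0.0153
grasp_force: 39.2
```

```bash
python3 rel.py .5137 .2688 .152
```

```text
clock 21.0 pos [0.5117 0.2685 0.2876] yaw_y -67.98 z [-0.002 -0.002 -1.   ] w 0.015325404962382999 q [-1.24  0.4   0.89  1.75 -0.34  1.15 -1.43]
tool delta [0.0023 0.0003 0.1356]
```

Request:
pendant(plan={"moves": [[0.001,0,0.03,0,0,0],[0.001,0,0.03,0,0,0],[0,0,0.03,0,0,0],[0,0,0.02,0,0,0],[0,0,0.015,0,0,0],[0,0,0.006,0,0,0],[0,0,0.003,0,0,0],[0,0,0,0,0,0]]})

```text
clock: 22.0
eef_pos: [0.5146, 0.2697, 0.1554]
ee_rot: [[0.928, 0.374, 0.001], [0.374, -0.928, 0.001], [0.001, -0.0, -1.0]]
force: [-0.2, -0.6, 0.2]
width: 0.0153
grasp_force: 39.2
```

```bash
python3 rel.py .5137 .2688 .152
```

```text
clock 22.0 pos [0.5146 0.2697 0.1554] yaw_y -68.05 z [ 0.001  0.001 -1.   ] w 0.015289921469540509 q [-1.14  0.56  0.78  1.87 -0.49  0.91 -1.32]
tool delta [-0.0012  0.0005  0.0034]
```

Request:
pendant(plan={"moves": [[0,0,0.002,0,0,0],[0,0,0.001,0,0,0],[0,0,0,0,0,0]]})

```text
clock: 22.38
eef_pos: [0.5142, 0.2696, 0.152]
ee_rot: [[0.928, 0.374, 0.0], [0.374, -0.928, 0.0], [0.0, -0.0, -1.0]]
force: [-0.2, 0.9, 0.2]
width: 0.0155
grasp_force: 39.2
```

Request:
pendant(plan={"moves": [[0,0,0,0,0,0],[0,0,0,0,0,0],[0,0,0,0,0,0]]}, finger_gap=0.03)

```text
clock: 22.75
eef_pos: [0.5142, 0.2696, 0.152]
ee_rot: [[0.928, 0.374, 0.0], [0.374, -0.928, 0.0], [0.0, -0.0, -1.0]]
force: [-0.1, -0.4, -1.2]
width: 0.0297
grasp_force: 0.0
```

Request:
pendant(plan={"moves": [[0,0,-0.02,0,0,0],[0,0,-0.03,0,0,0],[0,0,-0.04,0,0,0],[0,0,-0.04,0,0,0],[0,0,0,0,0,0]]})

```text
clock: 23.38
eef_pos: [0.5164, 0.2697, 0.2866]
ee_rot: [[0.928, 0.373, 0.007], [0.373, -0.928, 0.005], [0.008, -0.002, -1.0]]
force: [-0.2, -0.8, -0.8]
width: 0.0297
grasp_force: 0.0
```

Request:
pendant(plan={"moves": [[0,0,0,0,0,-0.157],[0,0,0,0,0,-0.157],[0,0,0,0,0,-0.157],[0,0,0,0,0,-0.157],[0,0,0,0,0,-0.157],[0,0,0,0,0,-0.157],[0,0,0,0,0,-0.157],[0,0,0,0,0,-0.157],[0,0,0,0,0,-0.157],[0,0,0,0,0,-0.157],[0,0,0,0,0,0]]}, finger_gap=0.032)

```text
clock: 24.75
eef_pos: [0.514, 0.2692, 0.2818]
ee_rot: [[-0.371, 0.929, -0.001], [0.929, 0.371, -0.0], [0.0, -0.001, -1.0]]
force: [-0.3, 0.0, -0.5]
width: 0.0322
grasp_force: 0.0
```

```bash
python3 rel.py .3595 .2906 .150
```

```text
clock 24.75 pos [0.514  0.2692 0.2818] yaw_y 21.76 z [-0.001 -0.    -1.   ] w 0.03219492718055854 q [-0.99  0.33  0.54  1.75 -0.19  1.12 -0.01]
tool delta [ 0.0771 -0.1354  0.1319]
```

Request:
pendant(plan={"moves": [[0.0193,-0.0338,0,0,0,0],[0.0193,-0.0338,0,0,0,0],[0.0193,-0.0338,0,0,0,0],[0.0193,-0.0338,0,0,0,0],[0,0,0,0,0,0]]})

```text
clock: 25.38
eef_pos: [0.3573, 0.2913, 0.2816]
ee_rot: [[-0.375, 0.927, -0.002], [0.927, 0.375, 0.0], [0.001, -0.002, -1.0]]
force: [0.6, -0.7, -0.0]
width: 0.0322
grasp_force: 0.0
```

```bash
python3 rel.py .3595 .2906 .150
```

Run:
```python
from h import *
t=cap("top");np.savez("top3.npz",**t);crop(t,"c6.png",155,170,285,280,6)
```

```text
clock 25.375 pos [0.3573 0.2913 0.2816] yaw_y 22.0 z [-0.002  0.    -1.   ] w 0.0322169258900494 q [-1.24  0.08  0.5   2.01 -0.05  1.06 -0.34]
tool delta [-0.0017  0.002   0.1316]
```

View pics/c6.png

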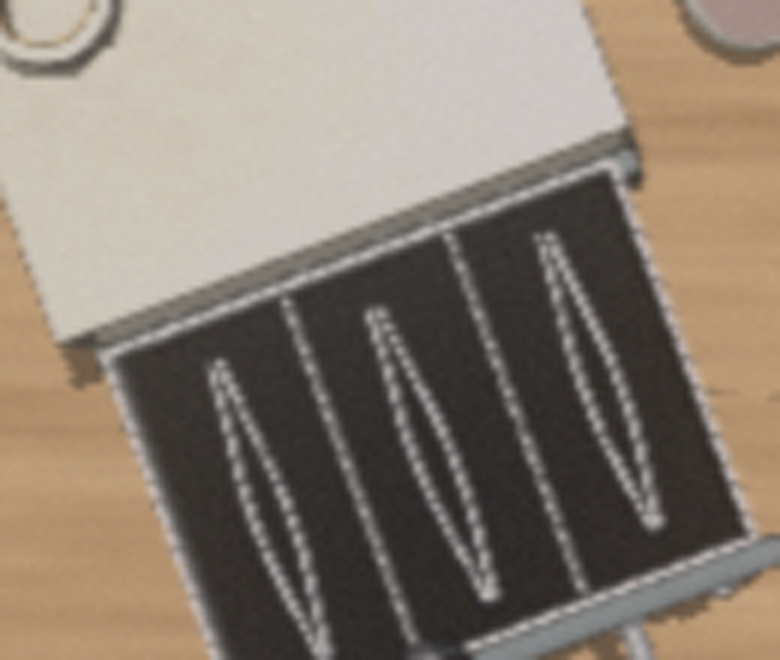

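The spare lies flat in the right lane, from (545,240) to (655,525). Now I regrip the bar and push slowly.

Request:
pendant(plan={"moves": [[-0.0017,0.002,0.03,0,0,0],[0,0,0.03,0,0,0],[0,0,0.03,0,0,0],[0,0,0.025,0,0,0],[0,0,0.015,0,0,0],[0,0,0,0,0,0]]})

```text
clock: 26.18
eef_pos: [0.3628, 0.2894, 0.1512]
ee_rot: [[-0.371, 0.929, -0.001], [0.929, 0.371, -0.002], [-0.001, -0.001, -1.0]]
force: [-0.7, 0.7, 0.8]
width: 0.032
grasp_force: 0.0
```

Request:
pendant(plan={"moves": [[0,0,0,0,0,0],[0,0,0,0,0,0],[0,0,0,0,0,0],[0,0,0,0,0,0]]}, finger_gap=0.004, force=40)

```text
clock: 26.68
eef_pos: [0.3628, 0.2901, 0.1526]
ee_rot: [[-0.373, 0.928, 0.001], [0.928, 0.373, 0.001], [0.001, 0.001, -1.0]]
force: [-0.4, -2.1, 4.9]
width: 0.0082
grasp_force: 39.5
```

Request:
pendant(plan={"moves": [[0,0.008,0,0,0,0],[0,0.014,0,0,0,0],[0,0.014,0,0,0,0],[0,0.014,0,0,0,0],[0,0.014,0,0,0,0],[0,0.014,0,0,0,0],[0,0.014,0,0,0,0],[0,0.014,0,0,0,0],[0,0.014,0,0,0,0],[0,0.014,0,0,0,0],[0,0.01,0,0,0,0],[0,0.006,0,0,0,0]]})

```text
clock: 28.18
eef_pos: [0.5026, 0.3457, 0.1527]
ee_rot: [[-0.373, 0.928, 0.001], [0.928, 0.373, 0.0], [-0.0, 0.001, -1.0]]
force: [-0.8, -3.1, 6.0]
width: 0.0085
grasp_force: 39.6
```

```bash
python3 rel.py .5145 .3523 .150
```

```text
clock 28.175 pos [0.5026 0.3457 0.1527] yaw_y 21.87 z [ 0.001  0.    -1.   ] w 0.008501865039385069 q [-1.01  0.52  0.44  1.79 -0.28  0.89 -0.06]
tool delta [0.0017 0.0135 0.0027]
```

Now I finish slowly, about 3 mm per row, watching the force.

Request:
pendant(plan={"moves": [[0,0.004,0,0,0,0],[0,0.003,0,0,0,0],[0,0.003,0,0,0,0],[0,0.002,0,0,0,0],[0,0.002,0,0,0,0],[0,0,0,0,0,0]]})

```text
clock: 28.92
eef_pos: [0.5154, 0.3508, 0.1527]
ee_rot: [[-0.372, 0.928, 0.002], [0.928, 0.372, 0.0], [-0.0, 0.002, -1.0]]
force: [-0.4, -1.9, 4.8]
width: 0.0084
grasp_force: 39.4
```

Request:
pendant(plan={"moves": [[0,0.002,0,0,0,0],[0,0.002,0,0,0,0],[0,0.001,0,0,0,0],[0,0,0,0,0,0]]})

```text
clock: 29.42
eef_pos: [0.5199, 0.3526, 0.1527]
ee_rot: [[-0.372, 0.928, 0.001], [0.928, 0.372, 0.0], [-0.0, 0.001, -1.0]]
force: [-0.2, -2.0, 5.9]
width: 0.0084
grasp_force: 39.5
```

Request:
pendant(plan={"moves": [[0,0.002,0,0,0,0],[0,0.001,0,0,0,0],[0,0,0,0,0,0]]})

```text
clock: 29.8
eef_pos: [0.521, 0.353, 0.1527]
ee_rot: [[-0.373, 0.928, -0.004], [0.928, 0.373, -0.002], [-0.0, -0.004, -1.0]]
force: [-5.9, -5.5, 10.0]
width: 0.0084
grasp_force: 40.0
```

```bash
python3 rel.py .5145 .3523 .150
```

```text
clock 29.8 pos [0.521  0.353  0.1527] yaw_y 21.87 z [-0.004 -0.002 -1.   ] w 0.008381144061789017 q [-0.99  0.55  0.44  1.74 -0.28  0.92 -0.05]
tool delta [ 0.0018 -0.0062  0.0027]
```

Contact is starting to show, so a little further to confirm the stop.

Request:
pendant(plan={"moves": [[0,0.001,0,0,0,0],[0,0,0,0,0,0],[0,0,0,0,0,0]]})

```text
clock: 30.18
eef_pos: [0.5211, 0.353, 0.1527]
ee_rot: [[-0.373, 0.928, -0.006], [0.928, 0.373, -0.003], [-0.0, -0.006, -1.0]]
force: [-8.0, -5.0, 11.1]
width: 0.008
grasp_force: 40.2
```

Request:
pendant(plan={"moves": [[0,0.001,0,0,0,0],[0,0,0,0,0,0],[0,0,0,0,0,0]]})

```text
clock: 30.55
eef_pos: [0.5213, 0.3531, 0.1526]
ee_rot: [[-0.373, 0.928, -0.008], [0.928, 0.373, -0.003], [-0.0, -0.008, -1.0]]
force: [-9.7, -6.7, 14.1]
width: 0.0087
grasp_force: 40.4
```

It is on the stop and the force is rising. I release, rise, and move back for a check.

Request:
pendant(plan={"moves": [[0,0,0,0,0,0],[0,0,0,0,0,0],[0,0,0,0,0,0],[0,0,-0.02,0,0,0],[0,0,-0.03,0,0,0],[0,0,-0.04,0,0,0],[0,0,-0.04,0,0,0]]}, finger_gap=0.03)

```text
clock: 31.42
eef_pos: [0.5242, 0.3548, 0.2846]
ee_rot: [[-0.373, 0.928, 0.001], [0.928, 0.373, 0.001], [0.0, 0.002, -1.0]]
force: [0.7, 0.5, -0.4]
width: 0.0302
grasp_force: 0.0
```

Request:
pendant(plan={"moves": [[0.03,-0.03,0,0,0,0],[0.03,-0.03,0,0,0,0],[0.03,-0.03,0,0,0,0],[0.03,-0.03,0,0,0,0],[0,0,0,0,0,0],[0,0,0,0,0,0]]})

```text
clock: 32.17
eef_pos: [0.3687, 0.4212, 0.2831]
ee_rot: [[-0.372, 0.928, 0.002], [0.928, 0.372, 0.001], [0.0, 0.002, -1.0]]
force: [0.1, -0.3, -0.5]
width: 0.03
grasp_force: 0.0
```

Run:
```python
from h import *
t=cap("top");s=cap("side")
a=np.load("top0.npz")["color"];b=t["color"]
f=lambda im,c:cv2.resize(im[c[1]:c[3],c[0]:c[2]],None,fx=2.5,fy=2.5,interpolation=2)
L=np.hstack([f(a,(135,120,285,250)),f(b,(135,120,285,250))]);M=np.hstack([f(b,(310,130,435,230)),f(s["color"],(180,120,355,220))])
M=M[:, :L.shape[1]];cv2.imwrite("pics/f.png",np.vstack([L,cv2.copyMakeBorder(M,0,0,0,L.shape[1]-M.shape[1],0)]))
for r in((355,130,435,180),):print(np.abs(a[r[1]:r[3],r[0]:r[2]].astype(int)-b[r[1]:r[3],r[0]:r[2]]).mean())
```

```text
3.5084166666666667
```

View pics/f.png

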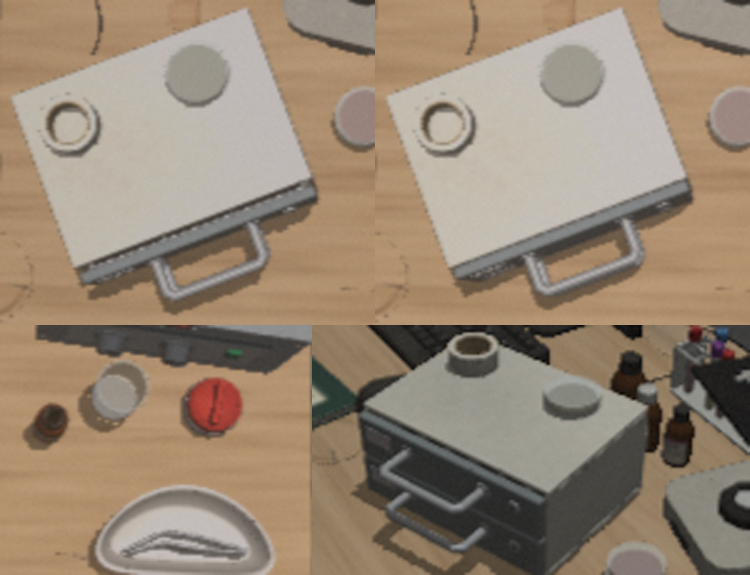

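The drawer is shut with no gap in front of the cabinet, the bent forceps is in the dish, and the bystanders have not moved.

```bash
python3 -c "
from station import manip
print(manip.job_done())"
```

```text
the job is handed in; nothing more can be done
None
```

The bent forceps is in the kidney dish, the spare lies flat in the right lane, the drawer is pushed gently shut, and the job was handed in at about 32 s; no verdict came back.

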